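Put the tin away in the slide-top oak box

TASK

Put the little lidded aluminium tin away in the oak box: slide its thin top panel open (it has no handle and moves only under a pressed fingertip, but bear down too hard and it cracks), set the tin down gently and upright on the felt inside, and slide the panel fully shut again. Leave everything else on the dresser where it is.

Things in the scene. Friction and masses are not known exactly. Their poses are not given: they have to be found in the camera images.
- box: Oak valet box, immovable; 240 mm (its x) by 124 mm (y), 54 mm high, walls 7 mm; origin at the centre of its underside, 2 to 6 mm up on soft feet. The bay, x = -113 to +13 mm, is covered by the sliding panel; the rest, to +120 mm, by a fixed deck level with the rim (54 mm). Side lips at rim height hold down the panel's edges: it is bare from y = -51 to +51 mm.
- panel (a joint): How far the panel has slid open, m: 0 shut (front edge on the front wall), 0.075 fully open (at its stop). It opens to the box's +x, in under the deck, and stays where left. Rigid oak, 4 mm thick, no handle or notch: only a fingertip pressed on it moves it, either way. The grooves drag with 4 N whatever the press; 10 to 16 N of press carries it. It cracks above 30 N of contact force.
- press (a point): On the box's middle line at rim height: x = -88, y = 0, z = 54 mm in its frame (fixed to the box). The panel's level top lies 4 to 9 mm below this, differently each time (how deep it rides in its grooves); feel for it. Shut, its front edge is at x = -113 mm, fully open at -38 mm. A fingertip kept 25 mm behind that edge clears front wall and deck over the whole travel.
- bay (a point): Point on the felt floor below the middle of the clear mouth when fully open: x = -75.5, y = 0, z = 8 mm in the box's frame. The mouth is then x = -113 to -38 mm by 102 mm wide. The bay is 33 to 38 mm deep under the panel; a partition at x = 20 to 25 mm closes it. Fingers that pinch the tin across the box's y fit in with it.
- tin: The small round aluminium tin with a lid: 44 mm diameter, 22 mm high, about 70 g, standing upright; origin at the centre of its underside. The pinch goes across its diameter.
- tray: Shallow white ceramic tray, fixed, 206 mm (x) by 326 mm (y), floor 6 mm and rim 14 mm above the dresser; origin at the centre of its underside. The tin, watch and ring cone stand in a row along its y, about 105 mm apart, in any order; the comb lies along its +x side.
- watch: Bystander, leave where it is. Steel bracelet watch in the tray standing on its closed clasp, dial up, 62 by 41 by 47 mm; origin at the centre of its underside.
- cone: Bystander, leave where it is. Glass ring cone in the tray, base 48 mm diameter, 84 mm high; origin at the centre of its base.
- comb: Bystander, leave where it is. Black plastic comb in the tray, 150 mm (y) by 30 mm, 4 mm thick; origin at the centre of its underside.
- perfume: Bystander, leave where it is. Amber glass perfume bottle with a black cap, 52 by 30 mm, 100 mm high; origin at the centre of its underside.
- brush: Bystander, leave where it is. Wooden hairbrush, bristles down, 205 mm long (y) by 60 mm, 32 mm high; origin under its middle.
- cream: Bystander, leave where it is. Glass cream jar with a white cap, 60 mm diameter, 45 mm high; origin at the centre of its underside.
Not all that is in view belongs to the job. Several things have the shape of the tin; the one meant has the colours described above.

How it is judged:
On the way, in this order (a step that is already met when the one before it is completed fails the run):
1. the panel is slid open far enough to take the tin (at least 45 mm) (value of joint panel above 0.045 m), for 0.2 s.
2. the tin stands upright on the felt floor inside the box, let go (x of tin in the frame of box between -0.096 and 0.002 m and y of tin in the frame of box between -0.036 and 0.036 m and z of tin in the frame of box between 0.004 and 0.013 m and angle between tin's own z axis and vertical below 0.12 rad and contact force between the fingers and tin below 0.1 N and linear speed of tin below 0.02 m/s), for 0.3 s.
At the end, for the whole second after the job is handed in: The panel is shut to within 3 mm and still; the tin stands at rest, upright within 7 degrees, on the felt floor of the bay under it (x of tin in the frame of box between -0.096 and 0.002 m and y of tin in the frame of box between -0.036 and 0.036 m and z of tin in the frame of box between 0.004 and 0.013 m and angle between tin's own z axis and vertical below 0.12 rad and value of joint panel below 0.003 m and linear speed of tin below 0.02 m/s and velocity of joint panel below 0.005 m/s); the robot touches nothing.
It fails at once if the panel is loaded with more than 30 N (it cracks) (contact force between anything else and panel above 30 N).
It fails at once if the tin is dropped into the box (it moves faster than 0.6 m/s inside it, a fall of about 18 mm) (linear speed of tin above 0.6 m/s and z of tin in the frame of box below 0.045 m and x of tin in the frame of box between -0.113 and 0.03 m and y of tin in the frame of box between -0.055 and 0.055 m).
It fails at once if a bystander is pushed more than 25 mm (distance of any of watch, cone, comb, perfume, brush, cream from where it was at the start of the episode above 0.025 m).
It fails at once if a bystander is knocked over (angle between any of watch, cone, comb, perfume, brush, cream's own z axis and vertical above 0.5 rad).
It also fails if it takes over 72 s, if anything falls off the work surface, if the arm or the gripper's body presses on something with over 40 N, if the wrist force passes 120 N, or if a joint passes its speed limit or range.

ROBOT

A 6-joint arm with a two-finger parallel gripper is mounted at the origin on the work surface. World frame = base frame: x ahead of the robot, y to its left, z up, the work surface at z = 0. Lengths are in m, angles in rad, forces in N, time in s.
With the tool pointing down it reaches from about 0.425 to 0.925 m from the base axis. Payload 12.5 kg.
Tool frame: the origin (TCP) lies on the centre line of the jaws, within the pads' length; the fingertips stand 22 mm ahead of it and the grasp point (between the pads) lies 3 mm ahead of it; y points along the fingers, z is the direction in which the jaws open and shut, and the axes are right-handed (so a half turn about y gives the same grasp; the last joint's range is limited). The gripper opens to 85 mm and grips with 20 to 120 N. Pads are 22 mm wide; open, the fingers measure 114 mm over their backs; the gripper's body (76 mm by 85 mm) begins 54 mm behind the grasp point. The pads swing forward as they close: fully open they stand 13 mm farther back than shut.
Start: joints at [-1.293, 0.491, 1.559, -0, 1.092, -0.106], TCP at [0.234, -0.58, 0.253] pointing down, gripper open.
Joint ranges: [-3.1, 3.1], [-0.84, 2.19], [0.05, 2.79], [-1.13, 4.28], [0.06, 2.93], [-2.69, 2.69]. Speed limits (rad/s): [2.22, 2.22, 2.79, 3.14, 3.14, 3.14].

INTERFACE

Orientations are given as a rotation vector (axis times angle).
In Python, from workcell import telemetry, capture, finish_job gives the robot as it stands.
- The arm moves only by the tool drive_tool, never from a script. Its argument "increments" is text: rows parted by semicolons, each of 7 numbers parted by spaces: the shift along the tool's x, y, z in units of 0.025 m (1.0 is 0.025 m), then the turn, a rotation vector about the tool's x, y, z in units of 6 degrees (1.0 is 6 degrees), then the opening, from 0 (shut) to 1 (fully open). A call has exactly 5 rows; each row shifts and turns the commanded pose from where the row before left it, along the tool's axes as they then stand; what a row does not reach is not made up. A row lasts 1/12 s, in which the tool goes at most 41.7 mm and 7.16 degrees, less where a joint would pass 70% of its speed; a pose out of reach is approached as far as the arm can. A call with a number of a shift or a turn outside -1 to 1 is refused whole. A call with a gripper value outside its range is refused whole. The fingers move at their own pace and stop on an object; "squeeze" is the grip in N (left out, the last holds). Time passes only in rows, so rows that do not move let the fingers close, or fill a call up. It gives the time, the measured TCP pose, the force and the opening at its end, in the units of the state.
- telemetry.get_obs(): the state, without advancing time (a new reading comes with each control period).
- capture(name): name is "scene" or "side" or "wrist"; returns a dict with "color" (400x640x3 uint8, blue, green, red), "K" (3x3 intrinsics, pixels), "R" (3x3) and "t" (3): a world point X has camera coordinates R X + t. Camera axes: x right, y down, z forward; pixel columns grow to the right and rows downward; lengths in m; the calibration is good to about 2 mm. A picture is of the moment at which its call begins. There is no depth.
- finish_job(): hands the job in, once; it reports no verdict.
The state is a dict: "time_s": time; "joints": joint angles; "joint_velocities": joint speeds; "effort": joint torques, N m; "tcp_pos": TCP position; "tcp_rot": TCP orientation; "ft_force": force on the tool from outside, world axes, zero at the start; "ft_torque": the same for the moment, N m; "grip_width": finger opening in m.
Only numpy, scipy, OpenCV 4.12 (cv2) and the standard library are available. Lean on these libraries where they do the work, as an engineer would, in place of code of your own. Each camera call takes 0.05 s, during which the arm holds its last target.

## Working session

There is one attempt and no reset: what is moved stays moved. The work goes in short steps, Python scripts to look and compute and a tool call to move; the robot and the scene stay as the last step left them, time stands still between calls to the robot, and variables do not carry over. Pictures are saved under pics/ and viewed, and the job is handed in when it is done.

Besides the shell and the picture viewer there is one more tool, called after "Call:" as name(argument=value, ...) on one line, values as JSON. drive_tool: Moves the arm, as the interface text tells. Its arguments: {"type":"object","properties":{"increments":{"type":"string"},"squeeze":{"type":"number"}},"required":["increments"]}

```bash
ls; mkdir -p pics; cat > h.py <<'E'
import numpy as np, cv2
from workcell import telemetry, capture, finish_job
from scipy.spatial.transform import Rotation as R
np.set_printoptions(precision=4,suppress=True)
def snap(n,f):
    c=capture(n); cv2.imwrite('pics/'+f+'.png',c['color']); np.savez('pics/'+f+'.npz',K=c['K'],R=c['R'],t=c['t']); return c
def ray(f,u,v,z):
    c=np.load('pics/'+f+'.npz'); d=c['R'].T@np.linalg.solve(c['K'],[u,v,1]); o=-c['R'].T@c['t']
    return o+d*(z-o[2])/d[2]
def proj(f,X):
    c=np.load('pics/'+f+'.npz'); p=c['K']@(c['R']@np.array(X)+c['t']); return p[:2]/p[2]
def st():
    o=telemetry.get_obs(); print({k:np.round(o[k],4) for k in o}); print(R.from_rotvec(o['tcp_rot']).as_matrix()); return o
E
python3 - <<'E'
from h import *
st()
for n in ['scene','side','wrist']: snap(n,n+'0')
E
```

```text
pics
{'time_s': np.float64(0.0), 'joints': array([-1.2926,  0.4915,  1.5595, -0.    ,  1.0917, -0.1056]), 'joint_velocities': array([ 0.0003,  0.0001,  0.0003,  0.    ,  0.0021, -0.0001]), 'effort': array([ -0.0026, -61.8446, -26.1592,  -0.0002,   0.0039,   0.    ]), 'tcp_pos': array([ 0.234 , -0.5793,  0.2527]), 'tcp_rot': array([-0.3909,  2.0124, -2.0101]), 'ft_force': array([-0.5115, -0.1015,  0.0766]), 'ft_torque': array([ 0.0304, -0.012 ,  0.0311]), 'grip_width': np.float64(0.0854)}
[[-0.9272 -0.0003  0.3745]
 [-0.3745  0.0011 -0.9272]
 [-0.0001 -1.     -0.0011]]
```

View pics/scene0.png

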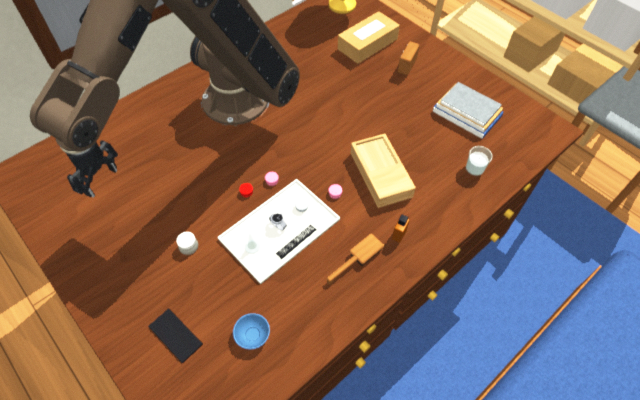

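View pics/side0.png

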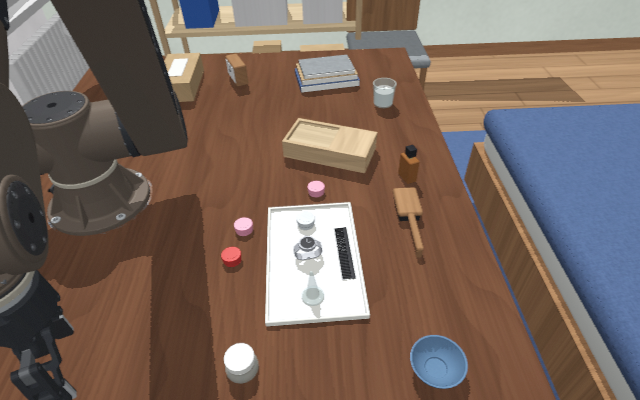

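View pics/wrist0.png

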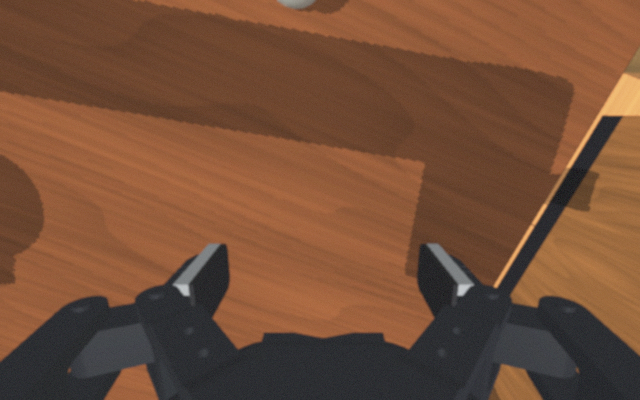

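The lid-shaped candidates in side0 are pink (316,189), pink (243,227), red (231,257) and silver (306,219) in the tray. The silver one, which appears at (301,207) in scene0, matches the aluminium tin. I'll enlarge crops to confirm it.

```bash
python3 - <<'E'
import cv2,numpy as np
a=cv2.imread('pics/side0.png'); b=cv2.imread('pics/scene0.png')
cv2.imwrite('pics/c1.png',cv2.resize(a[110:260,210:410],None,fx=4,fy=4,interpolation=cv2.INTER_CUBIC))
cv2.imwrite('pics/c2.png',cv2.resize(b[120:270,230:430],None,fx=4,fy=4,interpolation=cv2.INTER_CUBIC))
E
```

```text
(no output)
```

View pics/c1.png

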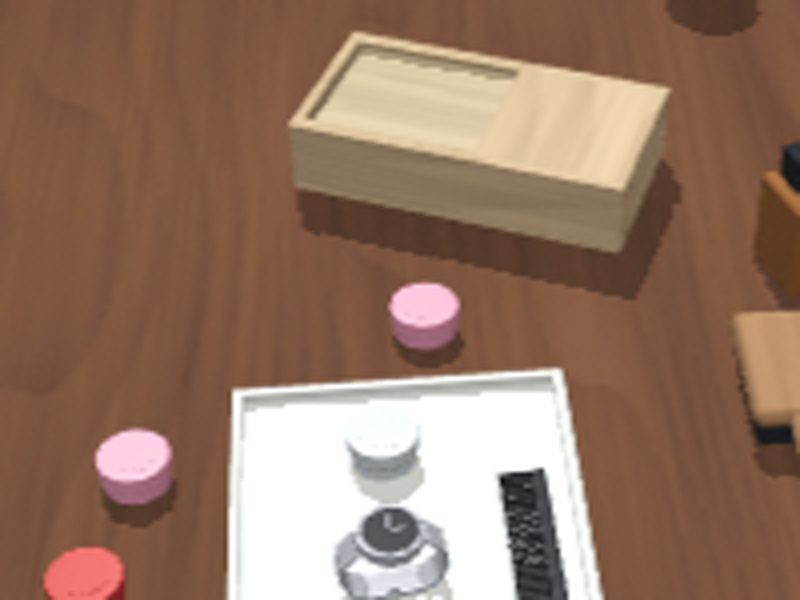

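View pics/c2.png

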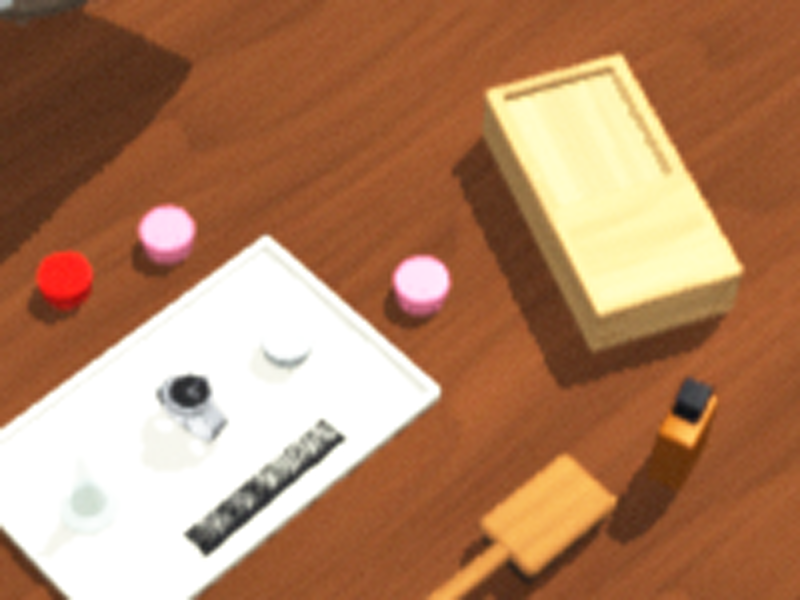

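The crops confirm the silver tin, at c1 (383,430) in the tray between the watch and the tray's end. The box's recessed panel side is at the upper left in c1. Next I'll triangulate the box corners and the tin.

```bash
cat >> h.py <<'E'
def fitbox(P,z):
    # P: corners: nearfront.. list of (box xy sign, world xy)
    A=[];b=[]
    from scipy.optimize import least_squares
    def f(p):
        c,s=np.cos(p[2]),np.sin(p[2]); r=[]
        for (bx,by),w in P: r+= [p[0]+c*bx-s*by-w[0],p[1]+s*bx+c*by-w[1]]
        return r
    r=least_squares(f,[.6,.05,0.]); return r.x, np.array(r.fun).reshape(-1,2)
E
python3 - <<'E'
from h import *
a=lambda u,v:ray('side0',210+(u+.5)/4-.5,110+(v+.5)/4-.5,.058)
b=lambda u,v:ray('scene0',230+(u+.5)/4-.5,120+(v+.5)/4-.5,.058)
C=[(-.12,.062),(-.12,-.062),(.12,.062),(.12,-.062)]
for q,pts in ((a,[(357,33),(291,122),(669,90),(626,188)]),(b,[(623,56),(486,95),(742,269),(595,309)])):
    w=[q(*p)[:2] for p in pts]; print(np.array(w)); x,r=fitbox(list(zip(C,w)),.058); print(x,r)
print(ray('side0',210+383/4,110+428/4,.028), ray('scene0',230+287/4,120+343/4,.028))
E
```

```text
[[0.5239 0.2572]
 [0.4772 0.1476]
 [0.7438 0.1671]
 [0.7001 0.0568]]
[ 0.6112  0.1572 -0.3884] [[-0.0002  0.0028]
 [-0.0005 -0.0024]
 [ 0.002   0.0021]
 [-0.0012 -0.0025]]
[[0.5241 0.2606]
 [0.4781 0.1428]
 [0.7424 0.1711]
 [0.6922 0.0562]]
[ 0.6092  0.1577 -0.3879] [[-0.0026 -0.0002]
 [-0.0034  0.0029]
 [ 0.0014 -0.0014]
 [ 0.0047 -0.0013]]
[ 0.5356 -0.1269  0.028 ] [ 0.5434 -0.133   0.028 ]
```

```bash
cat >> h.py <<'E'
def plan(target,psi=None,n=None,g=0,smax=.95,tmax=1.0,start=None,spsi=None):
    o=telemetry.get_obs(); p=np.array(o['tcp_pos']) if start is None else np.array(start); M=R.from_rotvec(o['tcp_rot']).as_matrix()
    a=np.arctan2(M[1,2],M[0,2]) if spsi is None else np.radians(spsi)
    ps=a if psi is None else np.radians(psi)
    d=np.array(target)-p; da=(ps-a+np.pi)%(2*np.pi)-np.pi if psi is not None and abs(ps-a)>np.pi else ps-a
    if n is None: n=int(np.ceil(max(np.linalg.norm(d)/.025/smax,abs(np.degrees(da))/6/tmax,1))); n=5*int(np.ceil(n/5))
    s=d/n
    for i in range(n):
        al=a+da*i/n; z=np.array([np.cos(al),np.sin(al),0]);y=np.array([0,0,-1.]);x=np.cross(y,z)
        v=np.array([x@s,y@s,z@s])/.025
        print(' '.join(f'{q:.2f}' for q in v),0,f'{-np.degrees(da)/n/6:.2f}',0,g,end='; ' if i%5<4 else '\n')
    print('tilt',M[2])
E
python3 - <<'E'
from h import *
o=telemetry.get_obs()
c=np.load('pics/wrist0.npz'); M=R.from_rotvec(o['tcp_rot']).as_matrix()
print('cam in tool',M.T@(-c['R'].T@c['t']-o['tcp_pos']), 'axis',M.T@c['R'].T)
plan([.50,-.15,.25],67.8)
E
```

```text
cam in tool [-0.0653 -0.1203 -0.0001] axis [[-0.0004  0.966   0.2584]
 [-0.     -0.2584  0.966 ]
 [ 1.      0.0003  0.0001]]
-0.65 0.00 -0.48 0 -0.91 0 0; -0.69 0.00 -0.41 0 -0.91 0 0; -0.73 0.00 -0.35 0 -0.91 0 0; -0.76 0.00 -0.28 0 -0.91 0 0; -0.78 0.00 -0.20 0 -0.91 0 0
-0.80 0.00 -0.13 0 -0.91 0 0; -0.81 0.00 -0.05 0 -0.91 0 0; -0.81 0.00 0.03 0 -0.91 0 0; -0.80 0.00 0.10 0 -0.91 0 0; -0.79 0.00 0.18 0 -0.91 0 0
-0.77 0.00 0.25 0 -0.91 0 0; -0.74 0.00 0.32 0 -0.91 0 0; -0.71 0.00 0.39 0 -0.91 0 0; -0.67 0.00 0.46 0 -0.91 0 0; -0.62 0.00 0.52 0 -0.91 0 0
-0.57 0.00 0.57 0 -0.91 0 0; -0.51 0.00 0.63 0 -0.91 0 0; -0.45 0.00 0.67 0 -0.91 0 0; -0.38 0.00 0.71 0 -0.91 0 0; -0.32 0.00 0.74 0 -0.91 0 0
-0.24 0.00 0.77 0 -0.91 0 0; -0.17 0.00 0.79 0 -0.91 0 0; -0.09 0.00 0.80 0 -0.91 0 0; -0.02 0.00 0.81 0 -0.91 0 0; 0.06 0.00 0.81 0 -0.91 0 0
tilt [-0.0001 -1.     -0.0008]
```

Call:
drive_tool(increments="-0.65 0 -0.48 0 -0.91 0 0; -0.69 0 -0.41 0 -0.91 0 0; -0.73 0 -0.35 0 -0.91 0 0; -0.76 0 -0.28 0 -0.91 0 0; -0.78 0 -0.20 0 -0.91 0 0", squeeze=30)

```text
time_s: 0.57
tcp_pos: [0.2872, -0.4927, 0.2531]
tcp_rot: [-0.788, 1.708, -1.707]
ft_force: [0.9, -0.2, -0.0]
grip_width: 0.0255
```

Call:
drive_tool(increments="-0.80 0 -0.13 0 -0.91 0 0; -0.81 0 -0.05 0 -0.91 0 0; -0.81 0 0.03 0 -0.91 0 0; -0.80 0 0.10 0 -0.91 0 0; -0.79 0 0.18 0 -0.91 0 0")

```text
time_s: 0.98
tcp_pos: [0.3404, -0.4065, 0.2532]
tcp_rot: [-1.092, 1.376, -1.376]
ft_force: [0.2, 0.1, -0.4]
grip_width: -0.0002
```

Call:
drive_tool(increments="-0.77 0 0.25 0 -0.91 0 0; -0.74 0 0.32 0 -0.91 0 0; -0.71 0 0.39 0 -0.91 0 0; -0.67 0 0.46 0 -0.91 0 0; -0.62 0 0.52 0 -0.91 0 0")

```text
time_s: 1.4
tcp_pos: [0.3931, -0.3202, 0.2532]
tcp_rot: [-1.316, 1.025, -1.025]
ft_force: [0.2, -0.2, 0.1]
grip_width: 0.0001
```

Call:
drive_tool(increments="-0.57 0 0.57 0 -0.91 0 0; -0.51 0 0.63 0 -0.91 0 0; -0.45 0 0.67 0 -0.91 0 0; -0.38 0 0.71 0 -0.91 0 0; -0.32 0 0.74 0 -0.91 0 0")

```text
time_s: 1.82
tcp_pos: [0.4456, -0.234, 0.2532]
tcp_rot: [-1.468, 0.662, -0.662]
ft_force: [-0.1, 0.1, 0.2]
grip_width: 0.0005
```

Call:
drive_tool(increments="-0.24 0 0.77 0 -0.91 0 0; -0.17 0 0.79 0 -0.91 0 0; -0.09 0 0.80 0 -0.91 0 0; -0.02 0 0.81 0 -0.91 0 0; 0.06 0 0.81 0 -0.91 0 0")

```text
time_s: 2.23
tcp_pos: [0.498, -0.1476, 0.2532]
tcp_rot: [-1.551, 0.291, -0.291]
ft_force: [0.6, -0.3, -0.3]
grip_width: 0.0001
```

```bash
python3 - <<'E'
from h import *
st(); snap('wrist','w1'); 
print(proj('w1',[.539,-.13,.028]),proj('w1',[.5285,.1908,.05]))
E
```

```text
{'time_s': np.float64(2.2333), 'joints': array([-0.4153,  0.3418,  1.8149, -0.0001,  0.9851, -1.6153]), 'joint_velocities': array([ 0.4712,  0.0841, -0.1325,  0.001 ,  0.0501, -0.6676]), 'effort': array([ -3.5164, -50.665 , -23.2552,   0.0113,  -0.052 ,   1.1161]), 'tcp_pos': array([ 0.498 , -0.1476,  0.2532]), 'tcp_rot': array([-1.5512,  0.291 , -0.2907]), 'ft_force': array([ 0.5527, -0.3305, -0.2848]), 'ft_torque': array([-0.0269, -0.0027,  0.0038]), 'grip_width': np.float64(0.0001)}
[[ 0.9321 -0.0002  0.3622]
 [-0.3622 -0.      0.9321]
 [-0.0002 -1.     -0.0001]]
[350.2562 201.0293] [659.0827  82.3504]
```

View pics/w1.png

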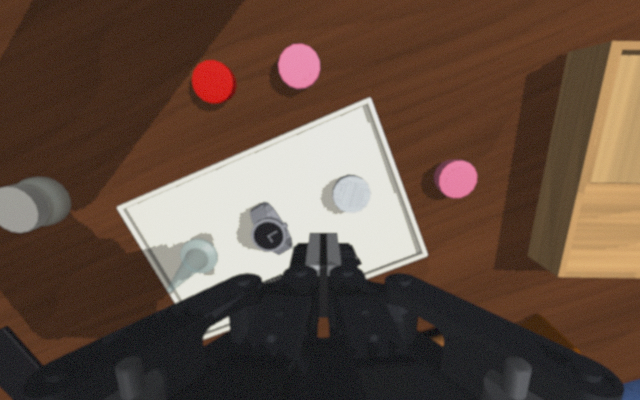

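In w1 the tin's top is at (352,190), the watch is at (269,230), and the box is at the right edge.

```bash
python3 - <<'E'
from h import *
print(ray('w1',352,190,.028),ray('w1',371,98,.014),ray('w1',427,256,.014),ray('w1',118,208,.014))
box=np.array([.610,.1575]);a=-.388
B=lambda x,y:box+[x*np.cos(a)-y*np.sin(a),x*np.sin(a)+y*np.cos(a)]
print(B(-.088,0))
plan([.60,.16,.25],67.8)
E
```

```text
[ 0.5275 -0.1237  0.028 ] [ 0.4414 -0.0692  0.014 ] [ 0.6446 -0.0653  0.014 ] [ 0.4507 -0.3923  0.014 ]
[0.5285 0.1908]
-0.04 0.01 0.86 0 0.02 0 0; -0.04 0.01 0.86 0 0.02 0 0; -0.04 0.01 0.86 0 0.02 0 0; -0.04 0.01 0.86 0 0.02 0 0; -0.04 0.01 0.86 0 0.02 0 0
-0.05 0.01 0.86 0 0.02 0 0; -0.05 0.01 0.86 0 0.02 0 0; -0.05 0.01 0.86 0 0.02 0 0; -0.05 0.01 0.86 0 0.02 0 0; -0.05 0.01 0.86 0 0.02 0 0
-0.05 0.01 0.86 0 0.02 0 0; -0.05 0.01 0.86 0 0.02 0 0; -0.05 0.01 0.86 0 0.02 0 0; -0.06 0.01 0.86 0 0.02 0 0; -0.06 0.01 0.86 0 0.02 0 0
tilt [ 0.0001 -1.      0.0008]
```

Call:
drive_tool(increments="0 0 0.86 0 0 0 0; 0 0 0.86 0 0 0 0; 0 0 0.86 0 0 0 0; 0 0 0.86 0 0 0 0; 0 0 0.86 0 0 0 0")

```text
time_s: 2.7
tcp_pos: [0.5373, -0.0476, 0.2532]
tcp_rot: [-1.551, 0.295, -0.295]
ft_force: [0.1, 0.0, -0.2]
grip_width: -0.0002
```

Call:
drive_tool(increments="0 0 0.86 0 0 0 0; 0 0 0.86 0 0 0 0; 0 0 0.86 0 0 0 0; 0 0 0.86 0 0 0 0; 0 0 0.86 0 0 0 0")

```text
time_s: 3.12
tcp_pos: [0.5767, 0.0524, 0.2531]
tcp_rot: [-1.551, 0.295, -0.295]
ft_force: [0.7, -1.0, -0.9]
grip_width: -0.0
```

Call:
drive_tool(increments="0 0 0.86 0 0 0 0; 0 0 0.86 0 0 0 0; 0 0 0.8 0 0 0 0; 0 0 0 0 0 0 0; 0 0 0 0 0 0 0")

```text
time_s: 3.53
tcp_pos: [0.5995, 0.1106, 0.2528]
tcp_rot: [-1.551, 0.294, -0.293]
ft_force: [-0.9, -0.4, -0.2]
grip_width: 0.0002
```

```bash
python3 - <<'E'
from h import *
o=telemetry.get_obs(); print(o['tcp_pos'],o['joint_velocities']); snap('wrist','w2')
E
```

```text
[0.5995 0.1106 0.2528] [-0.0262 -0.0119  0.0177 -0.0012 -0.0002 -0.0106]
```

View pics/w2.png

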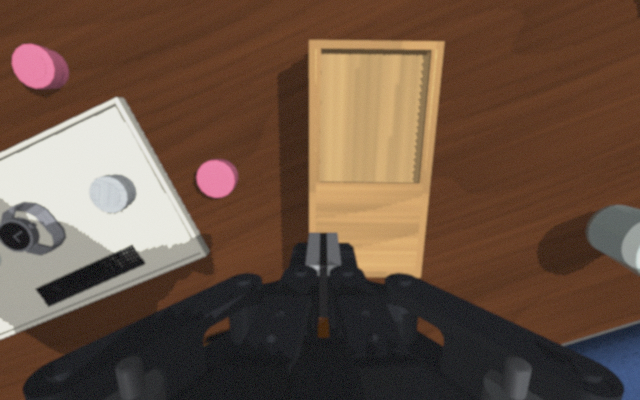

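In w2 the box's front rim corners are at about (308,41) and (444,42), and the tin is at (112,192). I'll crop for precise corners.

```bash
python3 - <<'E'
import cv2
a=cv2.imread('pics/w2.png')
cv2.imwrite('pics/c3.png',cv2.resize(a[30:180,280:480],None,fx=4,fy=4,interpolation=cv2.INTER_CUBIC))
cv2.imwrite('pics/c4.png',cv2.resize(a[150:300,280:480],None,fx=4,fy=4,interpolation=cv2.INTER_CUBIC))
E
```

```text
(no output)
```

View pics/c3.png

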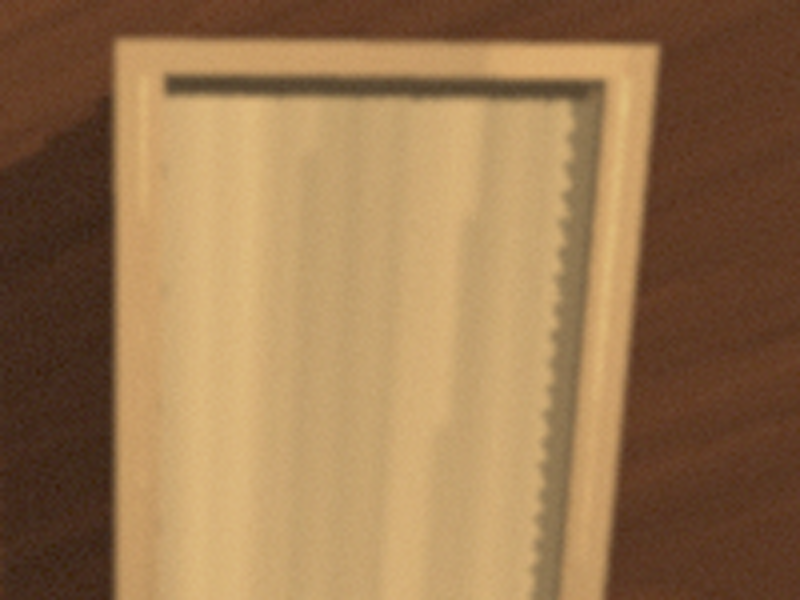

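View pics/c4.png

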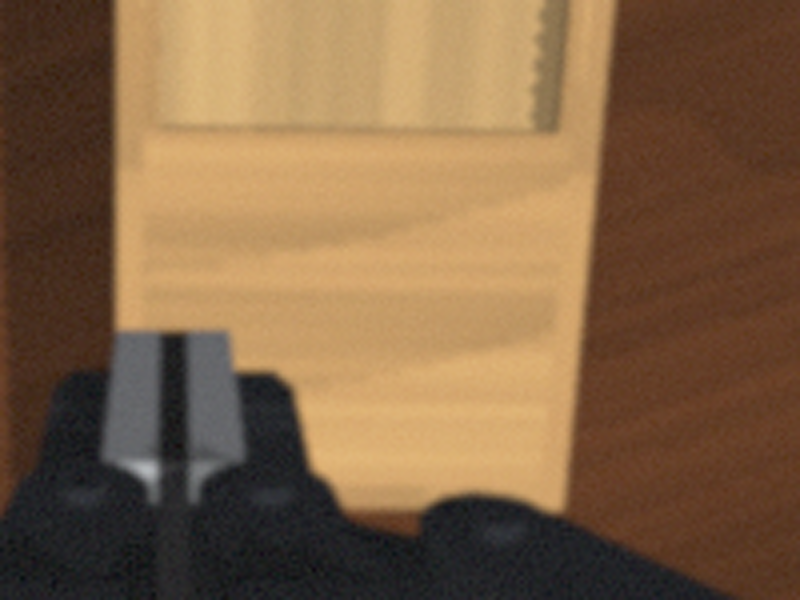

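```bash
python3 - <<'E'
from h import *
q=lambda u,v,o:ray('w2',280+(u+.5)/4-.5,o+(v+.5)/4-.5,.058)[:2]
w=[q(114,39,30),q(660,45,30),q(567,513,150)]
x,r=fitbox(list(zip([(-.12,-.062),(-.12,.062),(.12,.062)],w)),0);print(x,r)
a=x[2]; c=np.array([[np.cos(a),np.sin(a)],[-np.sin(a),np.cos(a)]])
print('deck',[(c@(q(*p)-x[:2])) for p in((160,127,150),(555,131,150))])
print('rimin',[(c@(q(*p)-x[:2])) for p in((165,80,30),(605,84,30))])
print('tin',ray('w2',112,190,.028))
B=lambda X,Y:x[:2]+c.T@[X,Y]
print(B(-.088,0),np.degrees(a)+90)
E
```

```text
[ 0.6084  0.1589 -0.3815] [[ 0.0009  0.0005]
 [ 0.0002 -0.0005]
 [-0.0011  0.0001]]
deck [array([ 0.0121, -0.0516]), array([0.0124, 0.0497])]
rimin [array([-0.1121, -0.051 ]), array([-0.112 ,  0.0506])]
tin [ 0.5297 -0.1185  0.028 ]
[0.5267 0.1917] 68.14121891071974
```

```bash
python3 - <<'E'
from h import *
plan([.527,.191,.095],68.1,n=10)
E
```

```text
-0.39 0.63 0.20 0 0.01 0 0; -0.39 0.63 0.20 0 0.01 0 0; -0.39 0.63 0.20 0 0.01 0 0; -0.39 0.63 0.19 0 0.01 0 0; -0.39 0.63 0.19 0 0.01 0 0
-0.39 0.63 0.19 0 0.01 0 0; -0.39 0.63 0.19 0 0.01 0 0; -0.39 0.63 0.19 0 0.01 0 0; -0.39 0.63 0.19 0 0.01 0 0; -0.39 0.63 0.19 0 0.01 0 0
tilt [-0.0005 -1.     -0.0006]
```

Call:
drive_tool(increments="-0.39 0.63 0.20 0 0.01 0 0; -0.39 0.63 0.20 0 0.01 0 0; -0.39 0.63 0.20 0 0.01 0 0; -0.39 0.63 0.19 0 0.01 0 0; -0.39 0.63 0.19 0 0.01 0 0")

```text
time_s: 4.0
tcp_pos: [0.5628, 0.15, 0.174]
tcp_rot: [-1.55, 0.3, -0.3]
ft_force: [0.4, -0.2, 0.7]
grip_width: -0.0001
```

Call:
drive_tool(increments="-0.39 0.63 0.19 0 0.01 0 0; -0.39 0.63 0.19 0 0.01 0 0; -0.39 0.63 0.19 0 0 0 0; -0.39 0.63 0.19 0 0 0 0; -0.39 0.63 0.19 0 0 0 0")

```text
time_s: 4.42
tcp_pos: [0.5265, 0.1903, 0.0953]
tcp_rot: [-1.55, 0.301, -0.302]
ft_force: [0.5, -0.4, -0.0]
grip_width: 0.0002
```

Call:
drive_tool(increments="0 0.16 0 0 0 0 0; 0 0.16 0 0 0 0 0; 0 0 0 0 0 0 0; 0 0 0 0 0 0 0; 0 0 0 0 0 0 0")

```text
time_s: 4.83
tcp_pos: [0.5277, 0.1906, 0.0886]
tcp_rot: [-1.549, 0.3, -0.302]
ft_force: [0.4, -0.5, 0.4]
grip_width: 0.0
```

```bash
python3 - <<'E'
from h import *
o=telemetry.get_obs(); print(o['tcp_pos'],o['ft_force']); snap('wrist','w3'); snap('side','s3')
import cv2
a=cv2.imread('pics/s3.png');cv2.imwrite('pics/c5.png',cv2.resize(a[60:210,230:430],None,fx=4,fy=4,interpolation=cv2.INTER_CUBIC))
M=R.from_rotvec(o['tcp_rot']).as_matrix();print(M)
E
```

```text
[0.5277 0.1906 0.0886] [ 0.4319 -0.4716  0.3713]
[[ 0.9273  0.0014  0.3742]
 [-0.3742  0.0002  0.9273]
 [ 0.0012 -1.      0.0007]]
```

View pics/w3.png

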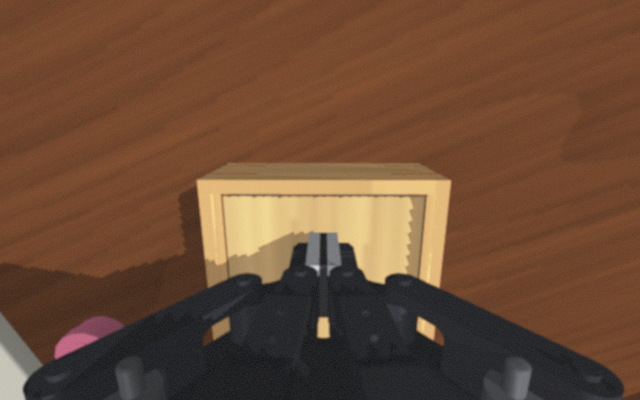

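View pics/c5.png

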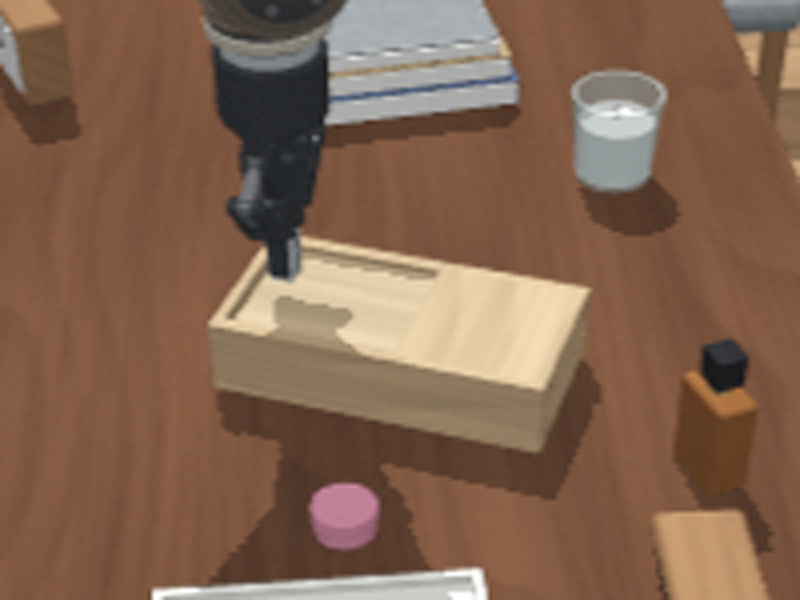

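Call:
drive_tool(increments="0 0.16 0 0 0 0 0; 0 0.16 0 0 0 0 0; 0 0 0 0 0 0 0; 0 0 0 0 0 0 0; 0 0 0 0 0 0 0")

```text
time_s: 5.35
tcp_pos: [0.5269, 0.1911, 0.0797]
tcp_rot: [-1.55, 0.3, -0.3]
ft_force: [-0.5, 0.3, -0.1]
grip_width: -0.0002
```

Call:
drive_tool(increments="0 0.04 0 0 0 0 0; 0 0.02 0 0 0 0 0; 0 0.02 0 0 0 0 0; 0 0 0 0 0 0 0; 0 0 0 0 0 0 0")

```text
time_s: 5.77
tcp_pos: [0.5269, 0.191, 0.0777]
tcp_rot: [-1.55, 0.3, -0.3]
ft_force: [-0.3, -0.0, 0.1]
grip_width: -0.0001
```

Call:
drive_tool(increments="0 0.02 0 0 0 0 0; 0 0.01 0 0 0 0 0; 0 0 0 0 0 0 0; 0 0 0 0 0 0 0; 0 0 0 0 0 0 0")

```text
time_s: 6.18
tcp_pos: [0.5269, 0.1911, 0.077]
tcp_rot: [-1.55, 0.3, -0.3]
ft_force: [-1.1, -0.2, -0.5]
grip_width: 0.0001
```

Call:
drive_tool(increments="0 0.02 0 0 0 0 0; 0 0.01 0 0 0 0 0; 0 0 0 0 0 0 0; 0 0 0 0 0 0 0; 0 0 0 0 0 0 0")

```text
time_s: 6.6
tcp_pos: [0.527, 0.191, 0.0763]
tcp_rot: [-1.55, 0.3, -0.3]
ft_force: [0.7, -0.1, 0.1]
grip_width: 0.0001
```

Call:
drive_tool(increments="0 0.02 0 0 0 0 0; 0 0.01 0 0 0 0 0; 0 0 0 0 0 0 0; 0 0 0 0 0 0 0; 0 0 0 0 0 0 0")

```text
time_s: 7.02
tcp_pos: [0.527, 0.191, 0.0755]
tcp_rot: [-1.55, 0.3, -0.3]
ft_force: [-1.1, 0.1, 1.4]
grip_width: -0.0001
```

Call:
drive_tool(increments="0 0.01 0 0 0 0 0; 0 0.01 0 0 0 0 0; 0 0 0 0 0 0 0; 0 0 0 0 0 0 0; 0 0 0 0 0 0 0")

```text
time_s: 7.43
tcp_pos: [0.527, 0.191, 0.075]
tcp_rot: [-1.55, 0.3, -0.3]
ft_force: [-0.2, -0.8, -0.6]
grip_width: -0.0001
```

Call:
drive_tool(increments="0 0.02 0 0 0 0 0; 0 0.01 0 0 0 0 0; 0 0 0 0 0 0 0; 0 0 0 0 0 0 0; 0 0 0 0 0 0 0")

```text
time_s: 7.85
tcp_pos: [0.527, 0.191, 0.0743]
tcp_rot: [-1.55, 0.3, -0.3]
ft_force: [-0.1, -0.8, -0.2]
grip_width: 0.0002
```

Call:
drive_tool(increments="0 0.01 0 0 0 0 0; 0 0.01 0 0 0 0 0; 0 0 0 0 0 0 0; 0 0 0 0 0 0 0; 0 0 0 0 0 0 0")

```text
time_s: 8.27
tcp_pos: [0.527, 0.191, 0.0738]
tcp_rot: [-1.55, 0.3, -0.3]
ft_force: [-0.1, 0.1, -0.0]
grip_width: 0.0
```

Call:
drive_tool(increments="0 0.02 0 0 0 0 0; 0 0.01 0 0 0 0 0; 0 0 0 0 0 0 0; 0 0 0 0 0 0 0; 0 0 0 0 0 0 0")

```text
time_s: 8.68
tcp_pos: [0.527, 0.1911, 0.0731]
tcp_rot: [-1.55, 0.3, -0.3]
ft_force: [-1.8, 0.7, 2.9]
grip_width: -0.0002
```

Call:
drive_tool(increments="0 0.01 0 0 0 0 0; 0 0.01 0 0 0 0 0; 0 0 0 0 0 0 0; 0 0 0 0 0 0 0; 0 0 0 0 0 0 0")

```text
time_s: 9.1
tcp_pos: [0.527, 0.1911, 0.0731]
tcp_rot: [-1.55, 0.3, -0.301]
ft_force: [-2.1, -0.0, 10.0]
grip_width: 0.0
```

Call:
drive_tool(increments="0 0.008 0 0 0 0 0; 0 0 0 0 0 0 0; 0.05 0 0 0 0 0 0; 0.1 0 0 0 0 0 0; 0.1 0 0 0 0 0 0")

```text
time_s: 9.52
tcp_pos: [0.5327, 0.1888, 0.073]
tcp_rot: [-1.55, 0.3, -0.3]
ft_force: [-3.7, 0.1, 11.8]
grip_width: 0.0002
```

Call:
drive_tool(increments="0.15 0.002 0 0 0 0 0; 0.15 0 0 0 0 0 0; 0.15 0 0 0 0 0 0; 0.15 0 0 0 0 0 0; 0.15 0 0 0 0 0 0")

```text
time_s: 9.93
tcp_pos: [0.5502, 0.1817, 0.073]
tcp_rot: [-1.55, 0.3, -0.3]
ft_force: [-4.5, -1.2, 12.4]
grip_width: -0.0002
```

```bash
python3 - <<'E'
from h import *
o=telemetry.get_obs(); print(o['tcp_pos'],o['ft_force']); snap('side','s4')
a=cv2.imread('pics/s4.png');cv2.imwrite('pics/c6.png',cv2.resize(a[60:210,230:430],None,fx=4,fy=4,interpolation=cv2.INTER_CUBIC))
E
```

```text
[0.5502 0.1817 0.073 ] [-4.4659 -1.2247 12.4161]
```

View pics/c6.png

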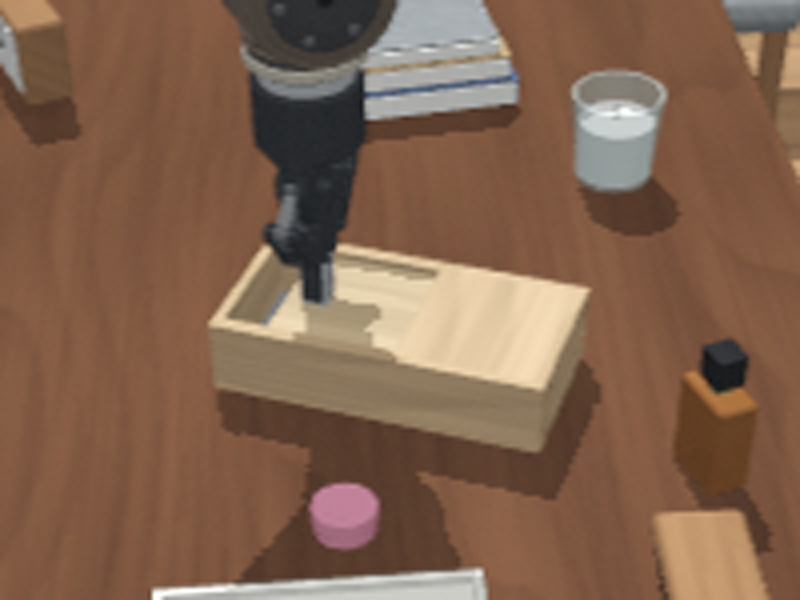

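The panel is following the finger: the bay gap shows at c6 (275,300). I'll continue the slide.

Call:
drive_tool(increments="0.2 0 0 0 0 0 0; 0.2 0 0 0 0 0 0; 0.2 0 0 0 0 0 0; 0.2 0 0 0 0 0 0; 0.2 0 0 0 0 0 0")

```text
time_s: 10.4
tcp_pos: [0.5734, 0.1723, 0.0731]
tcp_rot: [-1.55, 0.3, -0.3]
ft_force: [-5.3, -1.2, 12.6]
grip_width: 0.0002
```

Call:
drive_tool(increments="0.2 0 0 0 0 0 0; 0.2 0 0 0 0 0 0; 0.2 0 0 0 0 0 0; 0.2 0 0 0 0 0 0; 0.12 0 0 0 0 0 0")

```text
time_s: 10.82
tcp_pos: [0.5945, 0.1637, 0.073]
tcp_rot: [-1.55, 0.301, -0.3]
ft_force: [-11.1, 5.2, 18.2]
grip_width: -0.0
```

Call:
drive_tool(increments="0 -0.3 0 0 0 0 0; 0 -0.9 0 0 0 0 0.5; 0 -0.9 0 0 0 0 0.5; 0 -0.9 0 0 0 0 0.7; 0 -0.9 0 0 0 0 0.7")

```text
time_s: 11.23
tcp_pos: [0.5945, 0.1638, 0.1707]
tcp_rot: [-1.55, 0.3, -0.3]
ft_force: [0.2, -0.3, 1.1]
grip_width: 0.0483
```

```bash
python3 - <<'E'
from h import *
o=telemetry.get_obs(); print(o['tcp_pos'],o['ft_force']); snap('wrist','w5');snap('side','s5')
a=cv2.imread('pics/s5.png');cv2.imwrite('pics/c7.png',cv2.resize(a[60:210,230:430],None,fx=4,fy=4,interpolation=cv2.INTER_CUBIC))
plan([.529,-.08,.16],68.1,start=[.596,.163,.17],g=.7)
E
```

```text
[0.5945 0.1638 0.1707] [ 0.15   -0.2668  1.102 ]
0.08 0.03 -0.67 0 -0.00 0 0.7; 0.08 0.03 -0.67 0 -0.00 0 0.7; 0.08 0.03 -0.67 0 -0.00 0 0.7; 0.08 0.03 -0.67 0 -0.00 0 0.7; 0.08 0.03 -0.67 0 -0.00 0 0.7
0.08 0.03 -0.67 0 -0.00 0 0.7; 0.08 0.03 -0.67 0 -0.00 0 0.7; 0.08 0.03 -0.67 0 -0.00 0 0.7; 0.08 0.03 -0.67 0 -0.00 0 0.7; 0.08 0.03 -0.67 0 -0.00 0 0.7
0.08 0.03 -0.67 0 -0.00 0 0.7; 0.08 0.03 -0.67 0 -0.00 0 0.7; 0.08 0.03 -0.67 0 -0.00 0 0.7; 0.08 0.03 -0.67 0 -0.00 0 0.7; 0.08 0.03 -0.67 0 -0.00 0 0.7
tilt [ 0.0049 -1.      0.0028]
```

View pics/c7.png

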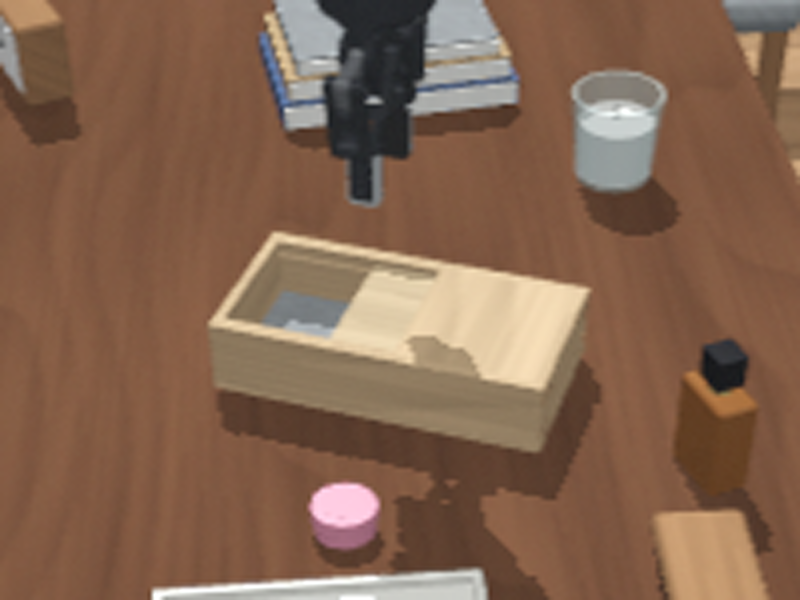

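View pics/w5.png

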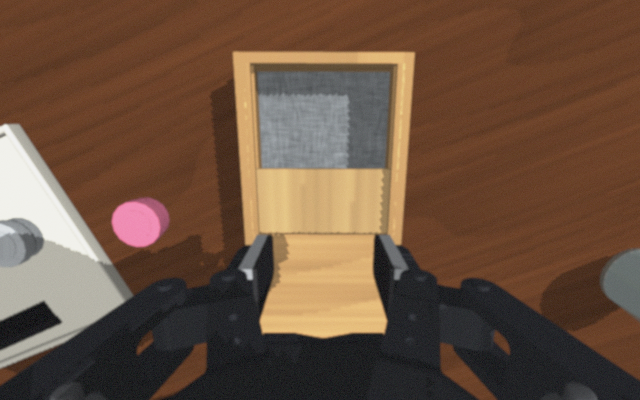

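The bay is open to the stop, with grey felt visible and the panel edge at w5 row 168. Next is the tin.

```bash
python3 - <<'E'
from h import *
plan([.529,-.121,.14],68.1,start=[.5945,.1638,.175],g=.7)
E
```

```text
0.12 0.09 -0.77 0 -0.00 0 0.7; 0.12 0.09 -0.77 0 -0.00 0 0.7; 0.12 0.09 -0.77 0 -0.00 0 0.7; 0.12 0.09 -0.77 0 -0.00 0 0.7; 0.12 0.09 -0.77 0 -0.00 0 0.7
0.12 0.09 -0.77 0 -0.00 0 0.7; 0.12 0.09 -0.77 0 -0.00 0 0.7; 0.12 0.09 -0.77 0 -0.00 0 0.7; 0.12 0.09 -0.77 0 -0.00 0 0.7; 0.12 0.09 -0.77 0 -0.00 0 0.7
0.12 0.09 -0.77 0 -0.00 0 0.7; 0.12 0.09 -0.77 0 -0.00 0 0.7; 0.12 0.09 -0.77 0 -0.00 0 0.7; 0.12 0.09 -0.77 0 -0.00 0 0.7; 0.12 0.09 -0.77 0 -0.00 0 0.7
tilt [ 0.0049 -1.      0.0028]
```

Call:
drive_tool(increments="0.12 0.09 -0.77 0 0 0 0.7; 0.12 0.09 -0.77 0 0 0 0.7; 0.12 0.09 -0.77 0 0 0 0.7; 0.12 0.09 -0.77 0 0 0 0.7; 0.12 0.09 -0.77 0 0 0 0.7")

```text
time_s: 11.75
tcp_pos: [0.5721, 0.0681, 0.1578]
tcp_rot: [-1.55, 0.301, -0.3]
ft_force: [0.5, 0.5, -0.2]
grip_width: 0.0602
```

Call:
drive_tool(increments="0.12 0.09 -0.77 0 0 0 0.7; 0.12 0.09 -0.77 0 0 0 0.7; 0.12 0.09 -0.77 0 0 0 0.7; 0.12 0.09 -0.77 0 0 0 0.7; 0.12 0.09 -0.77 0 0 0 0.7")

```text
time_s: 12.17
tcp_pos: [0.5501, -0.0268, 0.1466]
tcp_rot: [-1.55, 0.301, -0.3]
ft_force: [0.7, -0.4, -0.9]
grip_width: 0.0598
```

Call:
drive_tool(increments="0.12 0.09 -0.77 0 0 0 0.7; 0.12 0.09 -0.77 0 0 0 0.7; 0.12 0.09 -0.77 0 0 0 0.7; 0.12 0.09 -0.77 0 0 0 0.7; 0.12 0.09 -0.77 0 0 0 0.7")

```text
time_s: 12.58
tcp_pos: [0.528, -0.1217, 0.1354]
tcp_rot: [-1.55, 0.301, -0.3]
ft_force: [0.0, 0.4, -0.5]
grip_width: 0.0598
```

Call:
drive_tool(increments="0 0 0 0 0 0 0.7; 0 0 0 0 0 0 0.7; 0 0 0 0 0 0 0.7; 0 0 0 0 0 0 0.7; 0 0 0 0 0 0 0.7")

```text
time_s: 13.0
tcp_pos: [0.5287, -0.1201, 0.136]
tcp_rot: [-1.55, 0.299, -0.299]
ft_force: [0.5, 0.2, -0.8]
grip_width: 0.0596
```

```bash
python3 - <<'E'
from h import *
st(); snap('wrist','w6')
E
```

```text
{'time_s': np.float64(13.0), 'joints': array([-0.3452,  0.5276,  1.8817, -0.0001,  0.7322, -1.5342]), 'joint_velocities': array([-0.001 , -0.0008, -0.0009, -0.0004,  0.0008, -0.0017]), 'effort': array([ -0.2605, -56.3751, -18.4069,  -0.0036,  -0.0022,   0.008 ]), 'tcp_pos': array([ 0.5287, -0.1201,  0.136 ]), 'tcp_rot': array([-1.55  ,  0.2994, -0.2995]), 'ft_force': array([ 0.5273,  0.2323, -0.769 ]), 'ft_torque': array([ 0.0335, -0.0006,  0.0228]), 'grip_width': np.float64(0.0596)}
[[ 0.928   0.      0.3725]
 [-0.3725 -0.0001  0.928 ]
 [ 0.0001 -1.     -0.    ]]
```

View pics/w6.png

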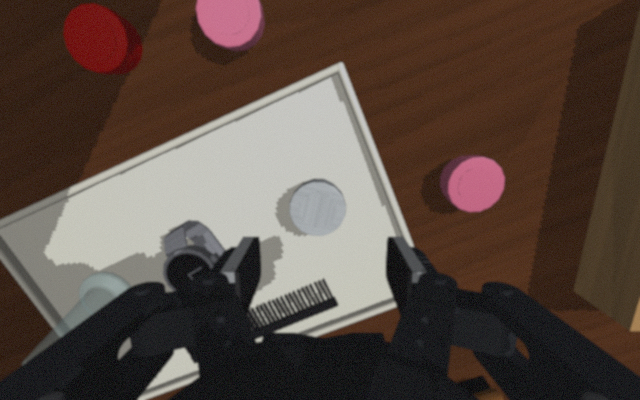

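In w6 the tin's top is centred at (318,208), close to between the fingers. The watch dial is at (190,270).

```bash
python3 - <<'E'
from h import *
t=ray('w6',318.5,208,.028); print(t, ray('w6',346,208,.028),ray('w6',291,208,.028),ray('w6',318,180,.028),ray('w6',318,236,.028),'watch',ray('w6',190,270,.05))
o=telemetry.get_obs();M=R.from_rotvec(o['tcp_rot']).as_matrix()
print('tool delta',M.T@(t-o['tcp_pos']), 'tips proj',proj('w6',o['tcp_pos']+M@[0,.022,.03]),proj('w6',o['tcp_pos']+M@[0,.010,.03]))
w=ray('w6',190,270,.05);print(M.T@(w-t))
E
```

```text
[ 0.5317 -0.1248  0.028 ] [ 0.5395 -0.1054  0.028 ] [ 0.524  -0.1442  0.028 ] [ 0.5115 -0.117   0.028 ] [ 0.5527 -0.1338  0.028 ] watch [ 0.5345 -0.2262  0.05  ]
tool delta [ 0.0045  0.1081 -0.0032] tips proj [383.5676 250.247 ] [388.4783 261.3791]
[ 0.0403 -0.022  -0.093 ]
```

Call:
drive_tool(increments="0.18 0.6 -0.13 0 0 0 0.7; 0 0.8 0 0 0 0 0.7; 0 0.8 0 0 0 0 0.7; 0 0.5 0 0 0 0 0.7; 0 0.3 0 0 0 0 0.7")

```text
time_s: 13.47
tcp_pos: [0.5312, -0.125, 0.0596]
tcp_rot: [-1.55, 0.301, -0.298]
ft_force: [-0.3, -0.1, 0.1]
grip_width: 0.0599
```

```bash
python3 - <<'E'
from h import *
o=telemetry.get_obs(); print(o['tcp_pos'],o['joint_velocities'],o['grip_width']); snap('wrist','w7')
E
```

```text
[ 0.5312 -0.125   0.0596] [ 0.0001  0.1309  0.0269 -0.0003 -0.1713  0.0014] 0.05993274288669104
```

View pics/w7.png

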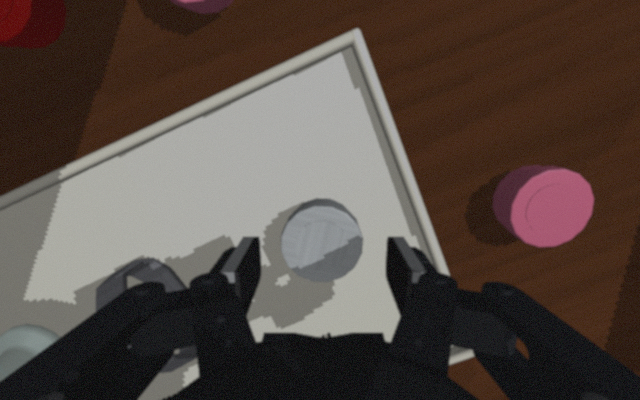

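```bash
python3 - <<'E'
from h import *
o=telemetry.get_obs();M=R.from_rotvec(o['tcp_rot']).as_matrix()
t=ray('w7',322,240,.028);print(t,M.T@(t-o['tcp_pos']))
for d in (.005,.01,.015,.022): print(d,proj('w7',o['tcp_pos']+M@[-.011,d,.03]))
E
```

```text
[ 0.5298 -0.1248  0.028 ] [-0.0011  0.0311 -0.0003]
0.005 [391.8929 242.3253]
0.01 [389.5268 237.8752]
0.015 [387.3182 233.7213]
0.022 [384.4621 228.3497]
```

Call:
drive_tool(increments="-0.02 0.4 0 0 0 0 0.7; 0 0.4 0 0 0 0 0.7; 0 0.3 0 0 0 0 0.7; 0 0.2 0 0 0 0 0.7; 0 0 0 0 0 0 0.7")

```text
time_s: 13.93
tcp_pos: [0.5308, -0.1253, 0.0276]
tcp_rot: [-1.55, 0.301, -0.299]
ft_force: [-1.5, -0.1, 0.3]
grip_width: 0.06
```

Call:
drive_tool(increments="0 0 0 0 0 0 0.3; 0 0 0 0 0 0 0.3; 0 0 0 0 0 0 0.3; 0 0 0 0 0 0 0.3; 0 0 0 0 0 0 0.3", squeeze=25)

```text
time_s: 14.35
tcp_pos: [0.5312, -0.1254, 0.0288]
tcp_rot: [-1.55, 0.3, -0.301]
ft_force: [0.5, 0.4, 1.2]
grip_width: 0.0431
```

```bash
python3 - <<'E'
from h import *
o=telemetry.get_obs(); print(o['tcp_pos'],o['ft_force'],o['grip_width']); snap('wrist','w8')
E
```

```text
[ 0.5312 -0.1254  0.0288] [0.5055 0.3911 1.1537] 0.04309947574909887
```

View pics/w8.png

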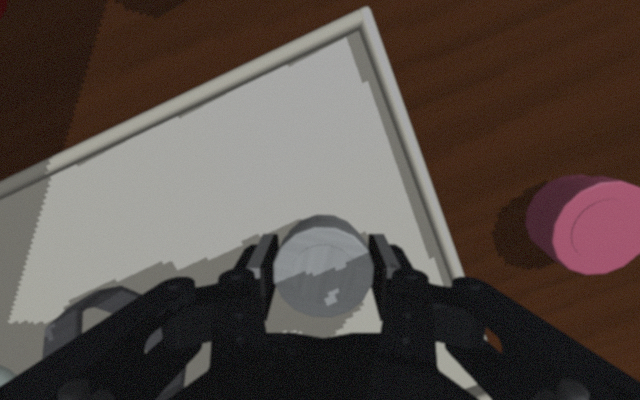

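The grip closed at 43 mm with the tin between the pads (w8, centred at 323,270). I'll lift and carry it to the box.

Call:
drive_tool(increments="0 -0.3 0 0 0 0 0.3; 0 -0.8 0 0 0 0 0.3; 0 -0.95 0 0 0 0 0.3; 0 -0.95 0 0 0 0 0.3; 0 -0.95 0 0 0 0 0.3")

```text
time_s: 14.82
tcp_pos: [0.5309, -0.1253, 0.1288]
tcp_rot: [-1.55, 0.3, -0.3]
ft_force: [0.4, 0.1, -0.3]
grip_width: 0.0431
```

```bash
python3 - <<'E'
from h import *
o=telemetry.get_obs(); print(o['tcp_pos'],o['ft_force'],o['grip_width'])
plan([.539,.187,.14],68.1,start=[.5312,-.1254,.127],g=.3)
E
```

```text
[ 0.5309 -0.1253  0.1288] [ 0.3847  0.0607 -0.3172] 0.043102255145544464
-0.29 -0.03 0.78 0 -0.00 0 0.3; -0.29 -0.03 0.78 0 -0.00 0 0.3; -0.29 -0.03 0.78 0 -0.00 0 0.3; -0.29 -0.03 0.78 0 -0.00 0 0.3; -0.29 -0.03 0.78 0 -0.00 0 0.3
-0.29 -0.03 0.78 0 -0.00 0 0.3; -0.29 -0.03 0.78 0 -0.00 0 0.3; -0.29 -0.03 0.78 0 -0.00 0 0.3; -0.29 -0.03 0.78 0 -0.00 0 0.3; -0.29 -0.03 0.78 0 -0.00 0 0.3
-0.29 -0.03 0.78 0 -0.00 0 0.3; -0.29 -0.03 0.78 0 -0.00 0 0.3; -0.29 -0.03 0.78 0 -0.00 0 0.3; -0.29 -0.03 0.78 0 -0.00 0 0.3; -0.29 -0.03 0.78 0 -0.00 0 0.3
tilt [-0.0001 -1.     -0.0001]
```

Call:
drive_tool(increments="-0.29 -0.03 0.78 0 0 0 0.3; -0.29 -0.03 0.78 0 0 0 0.3; -0.29 -0.03 0.78 0 0 0 0.3; -0.29 -0.03 0.78 0 0 0 0.3; -0.29 -0.03 0.78 0 0 0 0.3")

```text
time_s: 15.23
tcp_pos: [0.5337, -0.0205, 0.1317]
tcp_rot: [-1.55, 0.3, -0.301]
ft_force: [0.7, 0.0, 0.1]
grip_width: 0.0435
```

Call:
drive_tool(increments="-0.29 -0.03 0.78 0 0 0 0.3; -0.29 -0.03 0.78 0 0 0 0.3; -0.29 -0.03 0.78 0 0 0 0.3; -0.29 -0.03 0.78 0 0 0 0.3; -0.29 -0.03 0.78 0 0 0 0.3")

```text
time_s: 15.65
tcp_pos: [0.5365, 0.0836, 0.1354]
tcp_rot: [-1.55, 0.3, -0.301]
ft_force: [0.5, 0.0, -0.7]
grip_width: 0.043
```

Call:
drive_tool(increments="-0.29 -0.03 0.78 0 0 0 0.3; -0.29 -0.03 0.78 0 0 0 0.3; -0.29 -0.03 0.78 0 0 0 0.3; -0.29 -0.03 0.78 0 0 0 0.3; -0.29 -0.03 0.78 0 0 0 0.3")

```text
time_s: 16.07
tcp_pos: [0.5392, 0.1876, 0.1391]
tcp_rot: [-1.55, 0.3, -0.3]
ft_force: [0.5, 0.4, 0.1]
grip_width: 0.043
```

Call:
drive_tool(increments="0 0.2 0 0 0 0 0.3; 0 0.4 0 0 0 0 0.3; 0 0.3 0 0 0 0 0.3; 0 0 0 0 0 0 0.3; 0 0 0 0 0 0 0.3")

```text
time_s: 16.48
tcp_pos: [0.5392, 0.1857, 0.1153]
tcp_rot: [-1.551, 0.302, -0.3]
ft_force: [0.4, 0.5, -1.1]
grip_width: 0.0431
```

```bash
python3 - <<'E'
from h import *
o=telemetry.get_obs(); print(o['tcp_pos'],o['ft_force'],o['grip_width']); snap('wrist','w9'); snap('side','s9')
a=cv2.imread('pics/s9.png');cv2.imwrite('pics/c9.png',cv2.resize(a[60:210,230:430],None,fx=4,fy=4,interpolation=cv2.INTER_CUBIC))
x=np.array([.609,.159]);a=-.383;c=np.array([[np.cos(a),np.sin(a)],[-np.sin(a),np.cos(a)]])
print(c@(o['tcp_pos'][:2]-x))
E
```

```text
[0.5392 0.1857 0.1153] [ 0.3907  0.5332 -1.0564] 0.043145931532365456
[-0.0747 -0.0013]
```

View pics/w9.png

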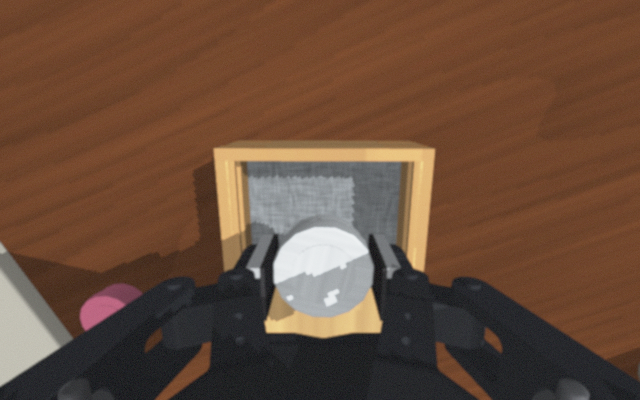

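View pics/c9.png

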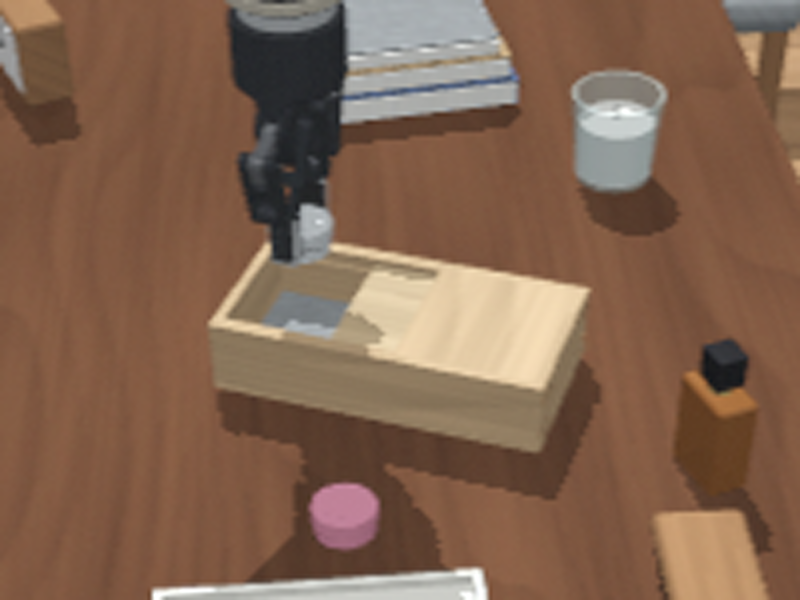

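Call:
drive_tool(increments="0 0.4 0.04 0 0 0 0.3; 0 0.7 0 0 0 0 0.3; 0 0.7 0 0 0 0 0.3; 0 0.6 0 0 0 0 0.3; 0 0.3 0 0 0 0 0.3")

```text
time_s: 17.0
tcp_pos: [0.5393, 0.1872, 0.0466]
tcp_rot: [-1.551, 0.302, -0.299]
ft_force: [0.3, 0.3, -1.2]
grip_width: 0.0432
```

Call:
drive_tool(increments="0 0.08 0 0 0 0 0.3; 0 0.06 0 0 0 0 0.3; 0 0.04 0 0 0 0 0.3; 0 0 0 0 0 0 0.3; 0 0 0 0 0 0 0.3")

```text
time_s: 17.42
tcp_pos: [0.5401, 0.1876, 0.0447]
tcp_rot: [-1.549, 0.299, -0.301]
ft_force: [0.8, 0.1, -1.3]
grip_width: 0.043
```

Call:
drive_tool(increments="0 0.08 0 0 0 0 0.3; 0 0.06 0 0 0 0 0.3; 0 0.04 0 0 0 0 0.3; 0 0.04 0 0 0 0 0.3; 0 0 0 0 0 0 0.3")

```text
time_s: 17.83
tcp_pos: [0.5397, 0.1875, 0.0383]
tcp_rot: [-1.55, 0.3, -0.3]
ft_force: [-0.2, -0.4, -1.2]
grip_width: 0.0431
```

Call:
drive_tool(increments="0 0.04 0 0 0 0 0.3; 0 0.04 0 0 0 0 0.3; 0 0 0 0 0 0 0.3; 0 0 0 0 0 0 0.3; 0 0 0 0 0 0 0.3")

```text
time_s: 18.25
tcp_pos: [0.5398, 0.1875, 0.0365]
tcp_rot: [-1.55, 0.3, -0.3]
ft_force: [-0.4, 0.4, -0.4]
grip_width: 0.0428
```

Call:
drive_tool(increments="0 0.02 0 0 0 0 0.3; 0 0.02 0 0 0 0 0.3; 0 0 0 0 0 0 0.3; 0 0 0 0 0 0 0.3; 0 0 0 0 0 0 0.3")

```text
time_s: 18.67
tcp_pos: [0.5399, 0.1875, 0.0357]
tcp_rot: [-1.55, 0.3, -0.3]
ft_force: [-0.9, 0.0, 4.8]
grip_width: 0.0431
```

Call:
drive_tool(increments="0 0 0 0 0 0 0.65; 0 0 0 0 0 0 0.65; 0 0 0 0 0 0 0.65; 0 0 0 0 0 0 0.65; 0 0 0 0 0 0 0.65")

```text
time_s: 19.08
tcp_pos: [0.5398, 0.1875, 0.0354]
tcp_rot: [-1.55, 0.3, -0.3]
ft_force: [0.3, -0.5, -0.4]
grip_width: 0.0556
```

Call:
drive_tool(increments="0 0 0 0 0 0 0.65; 0 -0.2 0 0 0 0 0.65; 0 -0.4 0 0 0 0 0.65; 0 -0.6 0 0 0 0 0.65; 0 -0.9 0 0 0 0 0.65")

```text
time_s: 19.5
tcp_pos: [0.5393, 0.1874, 0.0882]
tcp_rot: [-1.551, 0.302, -0.299]
ft_force: [0.6, -0.1, -0.1]
grip_width: 0.0556
```

Call:
drive_tool(increments="0.6 -0.5 0 0 0 0 0; 0.6 0 0 0 0 0 0; 0.4 0 0 0 0 0 0; 0 0 0 0 0 0 0; 0 0 0 0 0 0 0")

```text
time_s: 19.92
tcp_pos: [0.5766, 0.1723, 0.1003]
tcp_rot: [-1.55, 0.301, -0.3]
ft_force: [0.0, -0.2, 0.7]
grip_width: 0.0
```

```bash
python3 - <<'E'
from h import *
o=telemetry.get_obs(); print(o['tcp_pos'],o['ft_force'],o['grip_width']); snap('wrist','w10'); snap('side','s10')
a=cv2.imread('pics/s10.png');cv2.imwrite('pics/c10.png',cv2.resize(a[60:210,230:430],None,fx=4,fy=4,interpolation=cv2.INTER_CUBIC))
x=np.array([.609,.159]);a=-.383;c=np.array([[np.cos(a),np.sin(a)],[-np.sin(a),np.cos(a)]])
print(c@(o['tcp_pos'][:2]-x))
E
```

```text
[0.5766 0.1723 0.1003] [ 0.016  -0.2163  0.6678] 3.190364236079779e-05
[-0.0351  0.0002]
```

View pics/w10.png

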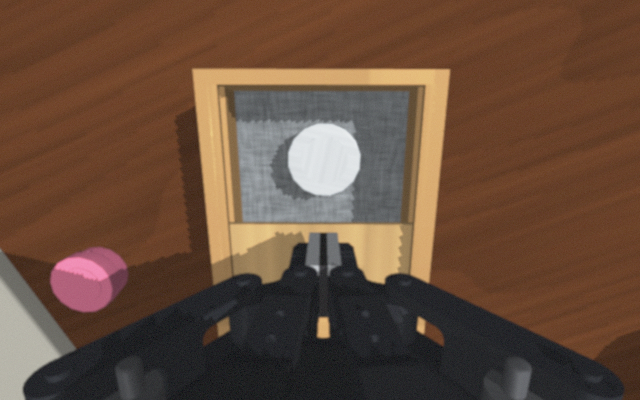

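View pics/c10.png

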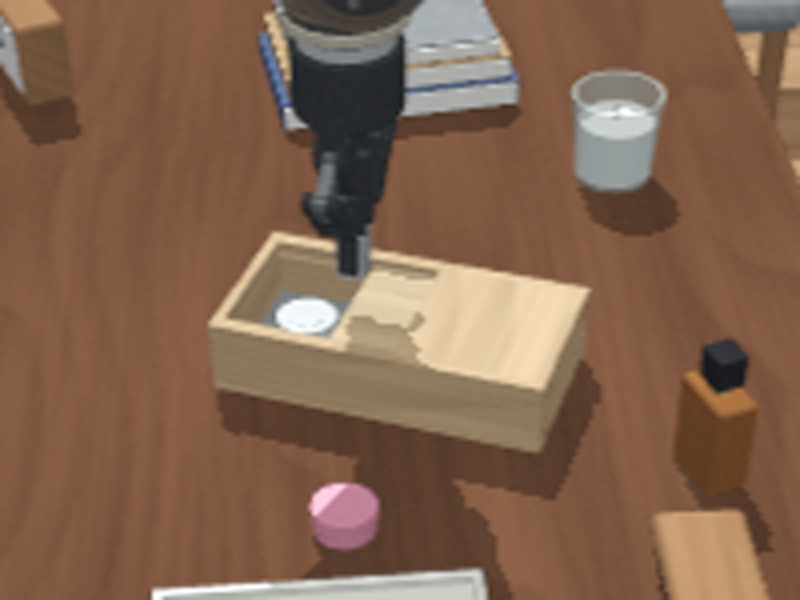

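The tin stands upright on the felt (w10: 324,160). Now I'll close the panel by pressing 25 mm behind its edge.

Call:
drive_tool(increments="0.5 0 0 0 0 0 0; 0.37 0.3 0 0 0 0 0; 0 0.4 0 0 0 0 0; 0 0.2 0 0 0 0 0; 0 0 0 0 0 0 0")

```text
time_s: 20.43
tcp_pos: [0.5957, 0.1644, 0.0759]
tcp_rot: [-1.551, 0.303, -0.298]
ft_force: [0.3, 0.6, -1.3]
grip_width: -0.0
```

Call:
drive_tool(increments="0 0 0 0 0 0 0; 0 0 0 0 0 0 0; 0 0 0 0 0 0 0; 0 0 0 0 0 0 0; 0 0 0 0 0 0 0")

```text
time_s: 20.85
tcp_pos: [0.5971, 0.1645, 0.0783]
tcp_rot: [-1.55, 0.3, -0.301]
ft_force: [-0.4, -0.8, -0.4]
grip_width: -0.0002
```

Call:
drive_tool(increments="0 0.08 0 0 0 0 0; 0 0.06 0 0 0 0 0; 0 0.03 0 0 0 0 0; 0 0 0 0 0 0 0; 0 0 0 0 0 0 0")

```text
time_s: 21.27
tcp_pos: [0.5971, 0.1644, 0.0737]
tcp_rot: [-1.55, 0.3, -0.3]
ft_force: [0.1, -0.6, -0.1]
grip_width: 0.0001
```

Call:
drive_tool(increments="0 0.01 0 0 0 0 0; 0 0.01 0 0 0 0 0; 0 0 0 0 0 0 0; 0 0 0 0 0 0 0; 0 0 0 0 0 0 0")

```text
time_s: 21.68
tcp_pos: [0.5971, 0.1644, 0.0733]
tcp_rot: [-1.55, 0.3, -0.3]
ft_force: [-0.3, 0.3, 0.6]
grip_width: -0.0003
```

Call:
drive_tool(increments="0 0.01 0 0 0 0 0; 0 0.01 0 0 0 0 0; 0 0 0 0 0 0 0; 0 0 0 0 0 0 0; 0 0 0 0 0 0 0")

```text
time_s: 22.1
tcp_pos: [0.5971, 0.1644, 0.0732]
tcp_rot: [-1.55, 0.3, -0.301]
ft_force: [-1.4, -1.0, 5.4]
grip_width: 0.0001
```

Call:
drive_tool(increments="0 0.01 0 0 0 0 0; 0 0 0 0 0 0 0; 0 0 0 0 0 0 0; 0 0 0 0 0 0 0; 0 0 0 0 0 0 0")

```text
time_s: 22.52
tcp_pos: [0.5971, 0.1645, 0.0731]
tcp_rot: [-1.55, 0.3, -0.301]
ft_force: [-2.9, 1.1, 7.2]
grip_width: -0.0002
```

Call:
drive_tool(increments="0 0.01 0 0 0 0 0; 0 0.01 0 0 0 0 0; 0 0 0 0 0 0 0; 0 0 0 0 0 0 0; 0 0 0 0 0 0 0")

```text
time_s: 22.93
tcp_pos: [0.5971, 0.1645, 0.0731]
tcp_rot: [-1.55, 0.3, -0.301]
ft_force: [-3.7, -0.9, 13.0]
grip_width: 0.0001
```

Call:
drive_tool(increments="-0.05 0 0 0 0 0 0; -0.1 0 0 0 0 0 0; -0.15 0 0 0 0 0 0; -0.15 0 0 0 0 0 0; -0.15 0 0 0 0 0 0")

```text
time_s: 23.35
tcp_pos: [0.5843, 0.1697, 0.0731]
tcp_rot: [-1.549, 0.298, -0.303]
ft_force: [1.9, -4.0, 9.1]
grip_width: -0.0002
```

Call:
drive_tool(increments="-0.15 0.006 0 0 0 0 0; -0.15 0.004 0 0 0 0 0; -0.15 0 0 0 0 0 0; -0.15 0 0 0 0 0 0; -0.15 0 0 0 0 0 0")

```text
time_s: 23.77
tcp_pos: [0.567, 0.1767, 0.073]
tcp_rot: [-1.549, 0.297, -0.303]
ft_force: [3.4, -3.8, 10.0]
grip_width: -0.0003
```

```bash
python3 - <<'E'
from h import *
o=telemetry.get_obs(); print(o['tcp_pos'],o['ft_force'],o['grip_width']); snap('wrist','w11')
E
```

```text
[0.567  0.1767 0.073 ] [ 3.4264 -3.8269  9.9866] -0.00027576231173568943
```

View pics/w11.png

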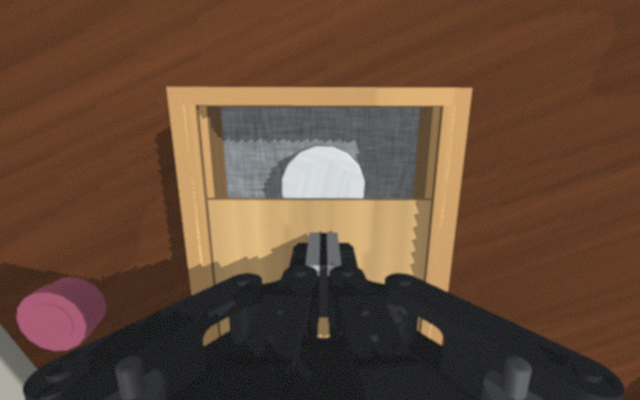

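The panel is following, with its edge at w11 row 199. Continuing.

Call:
drive_tool(increments="-0.15 0.006 0 0 0 0 0; -0.15 0.002 0 0 0 0 0; -0.15 0 0 0 0 0 0; -0.15 0 0 0 0 0 0; -0.15 0 0 0 0 0 0")

```text
time_s: 24.23
tcp_pos: [0.5497, 0.1838, 0.0729]
tcp_rot: [-1.549, 0.297, -0.303]
ft_force: [1.8, -4.4, 12.0]
grip_width: -0.0002
```

Call:
drive_tool(increments="-0.15 0 0 0 0 0 0; -0.15 0 0 0 0 0 0; -0.15 0 0 0 0 0 0; -0.15 0 0 0 0 0 0; -0.1 0 0 0 0 0 0")

```text
time_s: 24.65
tcp_pos: [0.5333, 0.1904, 0.0729]
tcp_rot: [-1.549, 0.297, -0.303]
ft_force: [1.5, -4.6, 12.3]
grip_width: 0.0004
```

```bash
python3 - <<'E'
from h import *
o=telemetry.get_obs(); print(o['tcp_pos'],o['ft_force'],o['grip_width']); snap('wrist','w12')
a=cv2.imread('pics/w12.png');cv2.imwrite('pics/c12.png',cv2.resize(a[120:270,160:500],None,fx=2.35,fy=2.35,interpolation=cv2.INTER_CUBIC))
E
```

```text
[0.5333 0.1904 0.0729] [ 1.4845 -4.6023 12.3237] 0.00035623774769133324
```

View pics/c12.png

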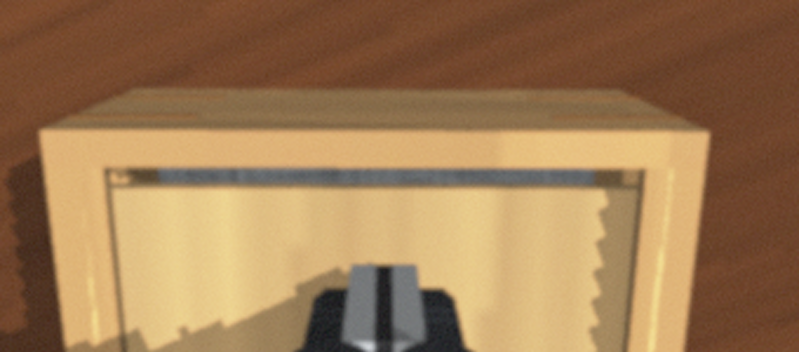

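A gap of a few mm remains at the front edge (c12 row 178). I'll push slowly onto the stop.

Call:
drive_tool(increments="-0.06 0 0 0 0 0 0; -0.06 0 0 0 0 0 0; -0.06 0 0 0 0 0 0; 0 0 0 0 0 0 0; 0 0 0 0 0 0 0")

```text
time_s: 25.12
tcp_pos: [0.5291, 0.1921, 0.0729]
tcp_rot: [-1.549, 0.298, -0.303]
ft_force: [1.1, -2.9, 15.0]
grip_width: -0.0003
```

```bash
python3 - <<'E'
from h import *
o=telemetry.get_obs(); print(o['tcp_pos'],o['ft_force'],o['grip_width']); snap('wrist','w13')
a=cv2.imread('pics/w13.png');cv2.imwrite('pics/c13.png',cv2.resize(a[120:270,160:500],None,fx=2.35,fy=2.35,interpolation=cv2.INTER_CUBIC))
E
```

```text
[0.5291 0.1921 0.0729] [ 1.1437 -2.8819 14.9949] -0.0002641016554602935
```

View pics/c13.png

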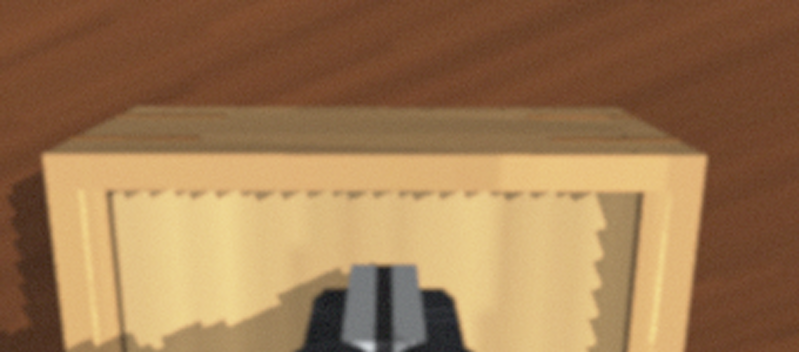

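Call:
drive_tool(increments="-0.04 0 0 0 0 0 0; -0.04 0 0 0 0 0 0; 0 0 0 0 0 0 0; 0 0 0 0 0 0 0; 0 0 0 0 0 0 0")

```text
time_s: 25.58
tcp_pos: [0.5274, 0.1928, 0.0728]
tcp_rot: [-1.549, 0.297, -0.303]
ft_force: [0.9, -5.1, 13.4]
grip_width: -0.0003
```

Call:
drive_tool(increments="-0.04 0 0 0 0 0 0; -0.04 0 0 0 0 0 0; 0 0 0 0 0 0 0; 0 0 0 0 0 0 0; 0 0 0 0 0 0 0")

```text
time_s: 26.0
tcp_pos: [0.5263, 0.1936, 0.0729]
tcp_rot: [-1.548, 0.296, -0.304]
ft_force: [4.4, -4.0, 11.1]
grip_width: -0.0001
```

Call:
drive_tool(increments="-0.03 0.004 0 0 0 0 0; -0.03 0 0 0 0 0 0; 0 0 0 0 0 0 0; 0 0 0 0 0 0 0; 0 0 0 0 0 0 0")

```text
time_s: 26.42
tcp_pos: [0.5251, 0.1943, 0.0728]
tcp_rot: [-1.548, 0.296, -0.305]
ft_force: [5.4, -3.2, 10.5]
grip_width: -0.0001
```

Call:
drive_tool(increments="0 -0.3 0 0 0 0 0; 0 -0.8 0 0 0 0 0; 0.6 -0.9 0 0 0 0 0; 0.8 -0.9 0 0 0 0 0; 0.8 -0.9 0 0 0 0 0")

```text
time_s: 26.83
tcp_pos: [0.5739, 0.1737, 0.1679]
tcp_rot: [-1.55, 0.3, -0.299]
ft_force: [0.7, -1.0, -0.6]
grip_width: 0.0
```

Call:
drive_tool(increments="0.8 -0.5 0 0 0 0 0; 0.8 -0.5 0 0 0 0 0; 0.6 0 0 0 0 0 0; 0 0 0 0 0 0 0; 0 0 0 0 0 0 0")

```text
time_s: 27.25
tcp_pos: [0.6245, 0.153, 0.1911]
tcp_rot: [-1.55, 0.302, -0.3]
ft_force: [-0.4, -0.4, -0.3]
grip_width: 0.0002
```

```bash
python3 - <<'E'
from h import *
o=telemetry.get_obs(); print(o['tcp_pos'],o['ft_force'],o['joint_velocities'])
for n in('wrist','side','scene'): snap(n,n+'14')
a=cv2.imread('pics/wrist14.png');cv2.imwrite('pics/c14.png',cv2.resize(a[0:200,200:460],None,fx=3,fy=3,interpolation=cv2.INTER_CUBIC))
a=cv2.imread('pics/side14.png');cv2.imwrite('pics/c15.png',cv2.resize(a[80:200,270:430],None,fx=5,fy=5,interpolation=cv2.INTER_CUBIC))
E
```

```text
[0.6245 0.153  0.1911] [-0.3903 -0.4374 -0.2843] [ 0.0136 -0.006   0.0297  0.0017 -0.0048  0.003 ]
```

View pics/c14.png

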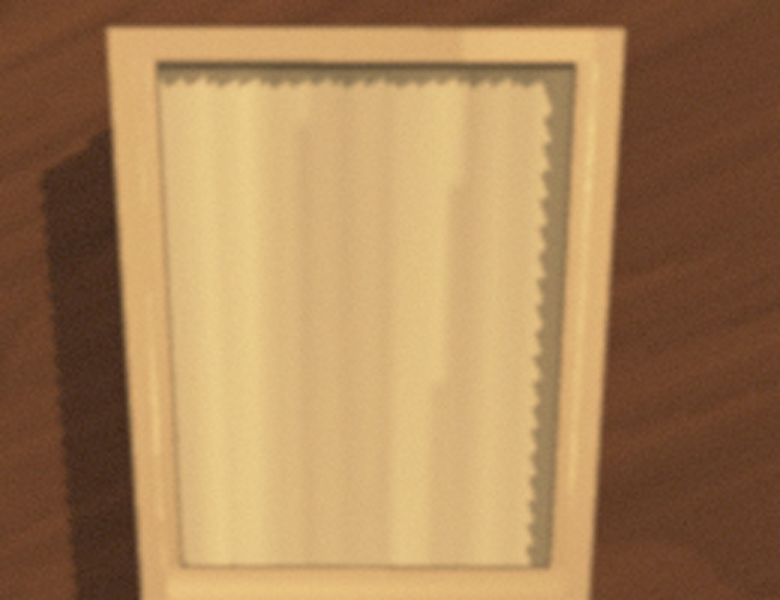

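View pics/c15.png

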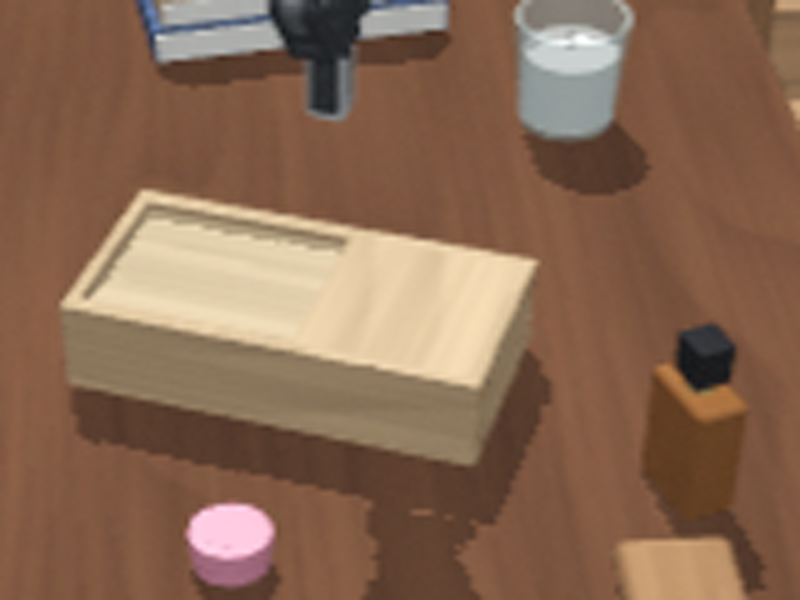

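View pics/scene14.png

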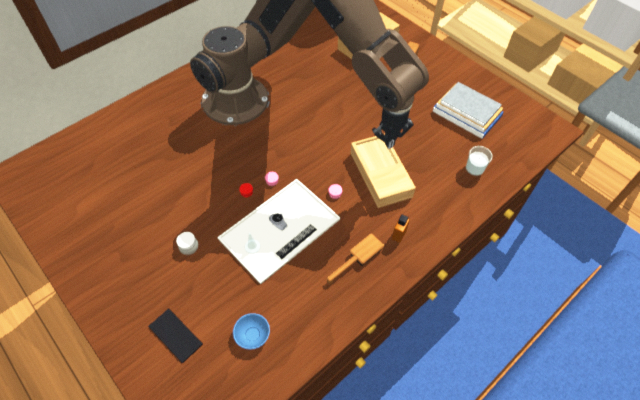

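The panel looks shut. To check, I'll return to the w2 viewpoint and compare it with the initial shut picture.

```bash
python3 - <<'E'
from h import *
plan([.5995,.1106,.2528],68.4,n=5)
E
```

```text
-0.05 -0.49 -0.39 0 -0.01 0 0; -0.05 -0.49 -0.39 0 -0.01 0 0; -0.05 -0.49 -0.39 0 -0.01 0 0; -0.05 -0.49 -0.39 0 -0.01 0 0; -0.05 -0.49 -0.39 0 -0.01 0 0
tilt [-0.0013 -1.     -0.0008]
```

Call:
drive_tool(increments="-0.05 -0.49 -0.39 0 -0.01 0 0; -0.05 -0.49 -0.39 0 -0.01 0 0; -0.05 -0.49 -0.39 0 -0.01 0 0; -0.05 -0.49 -0.39 0 -0.01 0 0; -0.05 -0.49 -0.39 0 -0.01 0 0")

```text
time_s: 27.82
tcp_pos: [0.6004, 0.1092, 0.2548]
tcp_rot: [-1.55, 0.295, -0.297]
ft_force: [-0.1, 0.4, -0.6]
grip_width: -0.0001
```

Call:
drive_tool(increments="0 0 0 0 0 0 0; 0 0 0 0 0 0 0; 0 0 0 0 0 0 0; 0 0 0 0 0 0 0; 0 0 0 0 0 0 0")

```text
time_s: 28.23
tcp_pos: [0.6009, 0.1106, 0.2519]
tcp_rot: [-1.551, 0.297, -0.295]
ft_force: [0.2, -0.2, 0.0]
grip_width: 0.0002
```

```bash
python3 - <<'E'
from h import *
o=telemetry.get_obs(); print(o['tcp_pos'],o['ft_force'],o['joint_velocities'])
snap('wrist','w15')
for n in('w15','w2'):
    a=cv2.imread(f'pics/{n}.png')
    print(n,a[38:62,360].sum(1))
A=[cv2.resize(cv2.imread(f'pics/{n}.png')[35:85,300:450],None,fx=5,fy=5,interpolation=cv2.INTER_NEAREST) for n in('w2','w15')]
cv2.imwrite('pics/c16.png',np.vstack(A))
E
```

```text
[0.6009 0.1106 0.2519] [ 0.1799 -0.1696  0.0017] [-0.0004 -0.001   0.0003  0.0007  0.0023  0.0004]
w15 [341 414 456 466 456 464 461 443 399 304 275 298 317 347 396 437 460 462
 470 469 486 463 471 475]
w2 [200 264 375 442 459 467 472 452 468 439 374 276 214 207 231 289 392 453
 479 478 478 472 479 472]
```

View pics/c16.png

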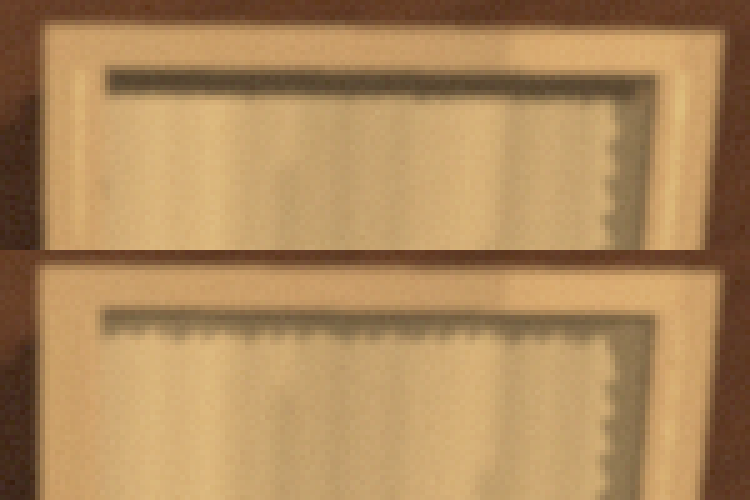

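The strip at the front wall was dark before I opened the panel. In c16 (w15, below) it is now only a soft shadow on the panel itself, with no gap. The arm is clear of everything and still, so I'm handing in.

```bash
python3 - <<'E'
from h import *
a=cv2.imread('pics/scene0.png').astype(int);b=cv2.imread('pics/scene14.png').astype(int)
for n,(x,y) in dict(watch=(277,220),cone=(252,243),comb=(297,242),perf=(402,226),brush=(356,258),cream=(187,243)).items():
    print(n,np.abs(a-b)[y-12:y+12,x-12:x+12].mean().round(1))
print(finish_job())
E
```

```text
watch 18.4
cone 7.7
comb 27.6
perf 2.8
brush 2.5
cream 15.1
the job is handed in; nothing more can be done
None
```

```bash
python3 - <<'E'
from h import *
cv2.imwrite('pics/c17.png',np.hstack([cv2.resize(cv2.imread(f'pics/{n}.png')[180:280,170:350],None,fx=2.2,fy=2.2) for n in('scene0','scene14')]))
E
```

```text
(no output)
```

View pics/c17.png

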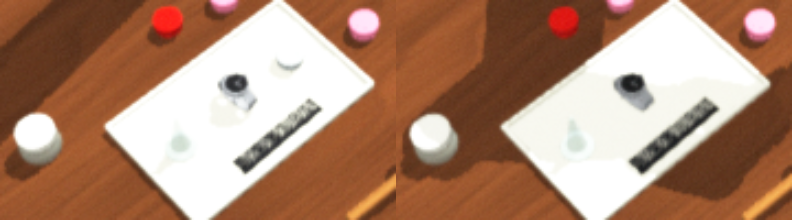

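The job is handed in at about 28 s: the aluminium tin is in the oak box and the panel is slid shut over it. `finish_job` reports no verdict, so the points below are my own checks.

- **Panel opening:** I felt for the panel with the closed fingertips and slid it to its stop at about 12 N. The highest reading was about 22 N, at the stop itself, under the 30 N cracking limit. These are readings at the end of each call, so a brief peak in between would not show.
- **Tin:** I pinched it out of the tray and lowered it until the force rose to about 5 N on the felt, then let go. The wrist picture showed it upright near the middle of the mouth, and it was not seen again once the panel closed.
- **Panel closing:** I pushed it back at 9 to 15 N and went a few millimetres past the expected end.
    - **Gap:** The last wrist picture shows no gap at the front wall. Before opening, the same view had a dark strip there, so the panel now sits at least as far shut as at the start.
    - **Not certain:** At the end of the push the force along the panel rose only to about 6 N, against about 12 N at the open stop. The stop was therefore not clearly felt, and the shut position rests mainly on the picture.
- **Other things:** My pixel comparison showed changes at the watch, comb and cream jar. The side-by-side crop shows only the arm's shadow, with everything in the same place. I ran that crop after handing in.
- **Arm:** At hand-in it stood still and clear of everything.

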